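Press the handheld meter into its case insert

TASK

Take the handheld meter off its sloping rest and press it fully home, level, into the cutout of its own shape in the open carry case, then let go of it. Do not let it down on the bench on the way, and leave the flask and the bottle where they stand.

Things in the scene. Friction and masses are not known exactly. Their poses are not given: they have to be found in the camera images.
- meter_center (a point): Centre, half-way up, of the loose grey handheld meter (120 to 210 g): a T-shaped bar 145 mm long (x), 30 mm high (z). Handle 32 mm wide, x from -72.5 to +30 mm; head 46 mm wide, +30 to +72.5 mm. +x points to the head (green screen), +z out of the face with the screen. Upright sides, lower edges rounded at 5 mm. At the start it lies on its back along the sloping rest, head uphill.
- stand: White fixed rest: a board 190 mm long, 100 mm wide, sloping at 35 degrees, rising towards its own +x, with a lip 16 mm high at the low end against which the meter's tail stands. Origin: centre of its foot on the bench, z up; the middle of the board's upper face is 78 mm above it. The meter lies parallel to the slope, up to 20 mm left or right of the middle.
- case: Fixed open black carry case without lid, 288 (x) by 190 (y) by 42 mm high. Origin: centre of its underside on the bench, z up. In it a rigid light-grey insert 250 mm long, flat top 40 mm above the origin. The insert is loose lengthwise: at the start it is shifted along the case's x by up to 12 mm either way, not measured (see or feel it); it yields along x only to pushes over about 6 N.
- slot (a point): Point of the case (does not move with the insert): middle of the mouth of the meter's cutout were the insert not shifted, on its top. The real cutout is shifted along x. Axes as the case's. The cutout is the meter's T outline with clearance all round (2 mm at the ends, 2.5 mm at the sides), 14 mm deep, head end towards +x. A second cutout, beside it, is filled by a tube.
- home (a point): Point of the case, 1 mm above point slot: where the meter's centre lies when home, if the insert were not shifted. Axes as the case's. Home, the meter's upper 16 mm stand out of the insert. Four sprung rubber nubs in the cutout's side walls grip the meter: it goes in freely for about 7 mm, the last 7 mm must be pushed with some 8 to 20 N.
- flask_mid (a point): Bystander: glass conical flask, 70 mm wide, 105 mm high; point on its axis 50 mm above the bench.
- bottle_mid (a point): Bystander: white bottle with red cap, 52 mm wide, 130 mm high; point on its axis, half-way up.
Not all that is in view belongs to the job. There is more than one size of the part that bears meter_center; the job needs the middle-sized.

How it is judged:
At the end, for the whole second after the job is handed in: The meter rests in its cutout, its centre within 2.2 mm of fully home in height, within 5 mm sideways of the cutout's line and 18 mm lengthwise of the case's middle (the insert may slide), level within 0.04 rad and lined up within 0.06 rad, still and released (x of meter_center in the frame of case between -0.018 and 0.018 m and y of meter_center in the frame of case between 0.02 and 0.03 m and z of meter_center in the frame of case between 0.037 and 0.0432 m and angle between meter_center's own z axis and vertical below 0.04 rad and angle between the x axis of meter_center and the x axis of case, either way round below 0.06 rad and linear speed of meter below 0.01 m/s); the robot touches nothing.
It fails at once if the meter is let down on the bench (height (world z) of meter_center below 0.031 m).
It fails at once if the flask is shifted by more than 20 mm (distance of flask_mid from where it was at the start of the episode above 0.02 m).
It fails at once if the bottle is shifted by more than 20 mm (distance of bottle_mid from where it was at the start of the episode above 0.02 m).
It also fails if it takes over 58 s, if anything falls off the work surface, if the arm or the gripper's body presses on something with over 40 N, if the wrist force passes 120 N, or if a joint passes its speed limit or range.

ROBOT

A 7-joint arm with a two-finger parallel gripper is mounted at the origin on the work surface. World frame = base frame: x ahead of the robot, y to its left, z up, the work surface at z = 0. Lengths are in m, angles in rad, forces in N, time in s.
With the tool pointing down it reaches from about 0.4 to 0.85 m from the base axis. Payload 10.4 kg.
Tool frame: the origin (TCP) lies at the centre of the arm's flange, where the gripper is bolted on; the fingertips stand 173 mm ahead of it and the grasp point (between the pads) lies 155 mm ahead of it (ctrl.pinch_z is the distance from the TCP to the grasp point, in m); z points along the fingers, y is the line along which they close (so a half turn about z gives the same grasp; the last joint's range is limited). The gripper opens to 85 mm and grips with 20 to 120 N. Pads are 22 mm wide; open, the fingers measure 114 mm over their backs; the gripper's body (76 mm by 85 mm) begins 54 mm behind the grasp point. The pads swing forward as they close: fully open they stand 13 mm farther back than shut.
Start: joints at [1.217, 0.332, -0.065, 1.46, 0.022, 1.35, -0.088], TCP at [0.203, -0.591, 0.405] pointing down, gripper open.
Joint ranges: [-2.6, 2.6], [-0.5, 2.12], [-1.47, 1.34], [0.16, 2.42], [-1.27, 4.41], [0.06, 2.06], [-2.6, 2.6]. Speed limits (rad/s): [2.22, 2.22, 2.79, 2.79, 3.14, 3.14, 3.14].

INTERFACE

Orientations are given as a 3x3 rotation matrix whose columns are the frame's x, y, z axes.
In Python, from plant import ctrl gives the robot as it stands.
- The arm moves only by the shell command python3 -m crank 'ROWS' [FORCE]. ROWS is text: rows parted by semicolons, each of 7 numbers parted by spaces: the shift along the tool's x, y, z in mm, then the turn, a rotation vector about the tool's x, y, z in rad, then the opening in per cent of the stroke, from 0 (shut) to 100 (fully open). A call has 1 to 10 rows; each row shifts and turns the commanded pose from where the row before left it, along the tool's axes as they then stand; what a row does not reach is not made up. A row lasts 1/8 s, in which the tool goes at most 62.5 mm and 10.7 degrees, less where a joint would pass 70% of its speed; a pose out of reach is approached as far as the arm can. A call with a gripper value outside its range is refused whole. The fingers move at their own pace and stop on an object; FORCE is the grip in N (left out, the last holds). Time passes only in rows, so rows that do not move let the fingers close. It gives the time, the measured TCP pose, the force, the opening and the grip force at its end, in the units of the state.
- ctrl.read_state(): the state, without advancing time (a new reading comes with each control period).
- ctrl.read_camera(name): name is "side" or "top" or "wrist"; returns a dict with "frame" (480x640x3 uint8, blue, green, red), "camera_matrix" (3x3 intrinsics, pixels), "rvec" (rotation vector, rad) and "tvec" (3), from world to camera coordinates, as OpenCV has them. Camera axes: x right, y down, z forward; pixel columns grow to the right and rows downward; lengths in m; the calibration is good to about 2 mm. A picture is of the moment at which its call begins. There is no depth.
- ctrl.finish_job(): hands the job in; it is judged then, once.
Trained networks look in a picture, given as the dict that the camera call returned (one of the last four; its "shot" number tells which), for a name from the list of things; names that differ only in an ending like _2 or _b are one class to them, and where a whole thing is asked for, a point or a joint stands for the part that bears it (a point fixed in the world has none). Each returns a list of dicts, best first, with "conf" (0 to 1); they miss things now and then, are a little off and sometimes report something else, mostly with a low value. They report only what shows in the picture. A call takes as long as a camera call. They do not tell look-alikes from the thing itself.
- ctrl.trace(picture, target): "pixels" (480x640 bool, what is visible of it) and "uv" ([column, row] in pixels, amid what is visible of it).
The state is a dict: "clock": time; "joint_positions": joint angles; "joint_vel": joint speeds; "effort": joint torques, N m; "tool_pos": TCP position; "ee_rot": TCP orientation; "wrist_force": force on the tool from outside, world axes, zero at the start; "torque": the same for the moment, N m; "gripper_width": finger opening in m; "grasp_force": force on a finger pad.
Only numpy, scipy, OpenCV 4.12 (cv2) and the standard library are available. Lean on these libraries where they do the work, as an engineer would, in place of code of your own. Each camera call takes 0.05 s, during which the arm holds its last target. There are 200 camera calls.

## Working session

There is one attempt and no reset: what is moved stays moved. The work goes in short steps, Python scripts to look and compute and a shell command to move; the robot and the scene stay as the last step left them, time stands still between calls to the robot, and variables do not carry over. Pictures are saved under pics/ and viewed, at most 10 in all, crops included, and the job is handed in when it is done.

```bash
mkdir -p pics; ls
cat > h.py <<'E'
import numpy as np, cv2
from plant import ctrl
def cam(n): return ctrl.read_camera(n)
def P(c):
    R,_=cv2.Rodrigues(np.array(c["rvec"],float)); return np.array(c["camera_matrix"]),R,np.array(c["tvec"],float).ravel()
def proj(c,X):
    K,R,t=P(c); q=(K@(R@np.atleast_2d(X).T+t[:,None])); return (q[:2]/q[2]).T
def ray(c,uv):
    K,R,t=P(c); d=R.T@np.linalg.solve(K,[uv[0],uv[1],1]); return -R.T@t,d/np.linalg.norm(d)
def onz(c,uv,z):
    o,d=ray(c,uv); return o+d*(z-o[2])/d[2]
E
python3 - <<'E'
from h import *
a=[]
for n in["top","side"]:
    c=cam(n); cv2.imwrite(f"pics/{n}0.png",c["frame"]); K,R,t=P(c); print(n,-R.T@t,K[0,0])
    for g in["meter_center","stand","case","flask_mid","bottle_mid"]:
        for r in ctrl.trace(c,g):
            p=r["pixels"]; 
            print(n,g,round(r["conf"],2),np.round(r["uv"]),p.sum(),np.round(onz(c,r["uv"],0.05),3))
print(ctrl.read_state()["ee_rot"])
E
```

```text
pics
top [0.39527519 0.01632959 0.94845247] 607.7139185283928
top meter_center 0.86 [388. 298.] 1235 [ 0.546 -0.074  0.05 ]
top meter_center 0.78 [395. 139.] 4360 [ 0.803 -0.097  0.05 ]
top meter_center 0.55 [487. 244.] 2390 [ 0.625 -0.229  0.05 ]
top stand 0.9 [494. 278.] 6693 [ 0.572 -0.235  0.05 ]
top case 0.96 [211. 264.] 23430 [0.604 0.191 0.05 ]
top flask_mid 0.63 [318. 410.] 1727 [0.386 0.034 0.05 ]
top bottle_mid 0.71 [375. 411.] 1147 [ 0.383 -0.048  0.05 ]
side [0.24504581 0.53228502 0.81360401] 519.9001701828956
side meter_center 0.82 [266. 178.] 2470 [ 0.797 -0.08   0.05 ]
side meter_center 0.66 [373. 158.] 1128 [ 0.638 -0.261  0.05 ]
side meter_center 0.59 [362. 238.] 868 [ 0.539 -0.049  0.05 ]
side stand 0.77 [393. 180.] 3429 [ 0.567 -0.223  0.05 ]
side case 0.62 [255. 322.] 17748 [0.595 0.212 0.05 ]
side flask_mid 0.87 [414. 310.] 1551 [0.382 0.042 0.05 ]
side bottle_mid 0.62 [436. 271.] 1243 [ 0.386 -0.053  0.05 ]
[[ 9.45793767e-01  3.24767832e-01  7.63052073e-05]
 [ 3.24767837e-01 -9.45793766e-01 -6.49926538e-05]
 [ 5.10614661e-05  8.62511240e-05 -9.99999995e-01]]
```

View pics/top0.png

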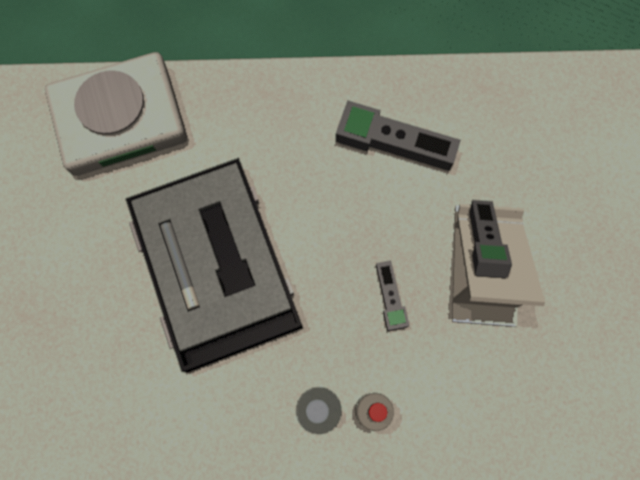

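View pics/side0.png

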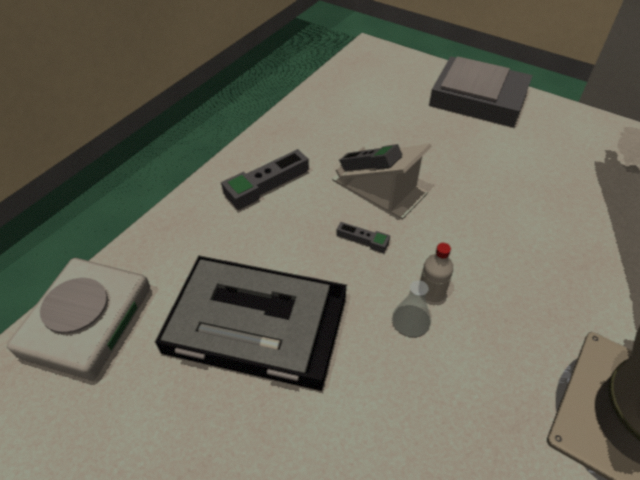

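Three look-alikes appear in the top view: the small meter at (388,298) lying on the bench, the large one at (395,139) on the bench, and the middle-sized one at (487,244) on the white sloping rest. The task's meter is the one on the rest: it has the middle size, and its head is uphill. The case is at about (211,264), with its T cutout at (228,248), head end towards lower right. The gap at the case's lower end shows the insert is shifted towards case -x. I'll fit models and check with a crop.

```bash
cat >> h.py <<'E'
from scipy.optimize import minimize
from scipy.spatial.transform import Rotation as Ro
def box(x0,x1,y0,y1,z0,z1): return np.array([[x,y,z] for x in(x0,x1) for y in(y0,y1) for z in(z0,z1)])
METER=[box(-.0725,.03,-.016,.016,-.015,.015),box(.03,.0725,-.023,.023,-.015,.015)]
def sil(c,parts,R,t,S=3):
    m=np.zeros((480*S,640*S),np.uint8)
    for b in parts:
        uv=(proj(c,b@R.T+t)+.5)*S-.5
        cv2.fillConvexPoly(m,cv2.convexHull(np.round(uv).astype(np.int32)),1)
    return m
def iou(c,mask,parts,R,t):
    m=sil(c,parts,R,t); M=cv2.resize(mask.astype(np.uint8),None,fx=3,fy=3,interpolation=cv2.INTER_NEAREST)
    return (m&M).sum()/max(1,(m|M).sum())
def fit(obs,parts,pose,x0,step):
    f=lambda x:-sum(iou(c,m,parts,*pose(x)) for c,m in obs)/len(obs)
    x0=np.array(x0,float)
    for _ in range(2):
        s=np.vstack([x0]+[x0+np.eye(len(x0))[i]*step[i] for i in range(len(x0))])
        r=minimize(f,x0,method="Nelder-Mead",options=dict(initial_simplex=s,maxiter=150,xatol=2e-4,fatol=1e-4)); x0=r.x
    return r.x,r.fun
def yz(a): return Ro.from_euler('z',a).as_matrix()
E
python3 - <<'E'
from h import *
t=cam("top"); s=cam("side")
pick=lambda c,n,uv: min(ctrl.trace(c,n),key=lambda r:np.hypot(*(np.array(r["uv"])-uv)))["pixels"]
mt=pick(t,"meter_center",(487,244)); ms=pick(s,"meter_center",(373,158))
pit=Ro.from_euler('y',-np.radians(35)).as_matrix()
pose=lambda x:(yz(x[3])@pit,x[:3])
for o in([(t,mt),(s,ms)],[(t,mt)]):
    xm,q=fit(o,METER,pose,[.62,-.22,.095,np.pi+.1],[.02,.02,.01,.2]); print("meter",np.round(xm,4),q)
    if len(o)==2: XM=xm
ct=pick(t,"case",(211,264)); cs=pick(s,"case",(255,322))
CB=[box(-.144,.144,-.095,.095,0,.042)]; cp=lambda x:(yz(x[2]),np.array([x[0],x[1],0]))
for o in([(t,ct),(s,cs)],[(t,ct)]):
    xc,q=fit(o,CB,cp,[.6,.19,-2.85],[.02,.02,.1]); print("case",np.round(xc,4),q)
    if len(o)==2: XC=xc
im=t["frame"].copy()
def draw(parts,R,p,col):
    for b in parts:
        uv=proj(t,b@R.T+p); 
        cv2.polylines(im,[cv2.convexHull(np.round(uv*8).astype(np.int32))],True,col,1,cv2.LINE_AA,3)
draw(METER,*pose(XM),(0,0,255)); draw(CB,*cp(XC),(0,255,0))
cut=[b*[1,1,0] + [0,.025,.04] for b in METER]
for sh in(-.012,0): draw([b+[sh,0,0] for b in cut],*cp(XC),(255,0,255))
for n,u in(("flask_mid",(318,410)),("bottle_mid",(375,411))): pass
a=cv2.resize(im[150:380,120:310],None,fx=2,fy=2,interpolation=2); b=cv2.resize(im[190:335,440:560],None,fx=3.172,fy=3.172,interpolation=2)[:460]
cv2.imwrite("pics/c1.png",np.hstack([a,b]))
E
```

```text
meter [ 0.6296 -0.2209  0.0804  3.0273] -0.9278107009173153
meter [ 0.6258 -0.2157  0.0986  3.0325] -0.9275942178626743Traceback (most recent call last):
  File "<stdin>", line 10, in <module>
  File "<stdin>", line 3, in <lambda>
ValueError: min() iterable argument is empty
```

```bash
cat > m.py <<'E'
from h import *
t=cam("top"); s=cam("side")
def pick(c,name,n,uv):
    for _ in range(5):
        L=ctrl.trace(c,n)
        L=[r for r in L if np.hypot(*(np.array(r["uv"])-uv))<25]
        if L: return c,L[0]["pixels"]
        c=cam(name)
pit=Ro.from_euler('y',-np.radians(35)).as_matrix()
pose=lambda x:(yz(x[3])@pit,x[:3])
XM=np.array([.6296,-.2209,.0804,3.0273])
o=[pick(t,"top","case",(211,264)),pick(s,"side","case",(255,322))]
CB=[box(-.144,.144,-.095,.095,0,.042)]; cp=lambda x:(yz(x[2]),np.array([x[0],x[1],0]))
for oo in(o,o[:1]):
    xc,q=fit(oo,CB,cp,[.6,.19,-2.85],[.02,.02,.1]); print("case",np.round(xc,4),q)
    if len(oo)==2: XC=xc
im=t["frame"].copy()
def draw(parts,R,p,col):
    for b in parts:
        uv=proj(t,b@R.T+p)
        cv2.polylines(im,[cv2.convexHull(np.round(uv*8).astype(np.int32))],True,col,1,cv2.LINE_AA,3)
draw(METER,*pose(XM),(0,0,255)); draw(CB,*cp(XC),(0,255,0))
cut=[b*[1,1,0]+[0,.025,.04] for b in METER]
# insert/cutout: dark T pixels in the top view near expected place
S=4; g=cv2.resize(cv2.cvtColor(t["frame"],6),None,fx=S,fy=S,interpolation=cv2.INTER_LINEAR)
def sc(p):
    R,c0=cp(p[:3]); m=sil(t,[b+[p[3],p[4],0] for b in cut],R,c0,S)
    ring=cv2.dilate(m,np.ones((25,25),np.uint8))-cv2.dilate(m,np.ones((9,9),np.uint8))
    return g[m>0].mean()-g[ring>0].mean()
best=min((sc([*XC,a,b]),a,b) for a in np.arange(-.02,.0201,.001) for b in np.arange(-.006,.0061,.002)); print(best)
draw([b+[best[1],best[2],0] for b in cut],*cp(XC),(255,0,255))
a=cv2.resize(im[150:380,120:310],None,fx=2,fy=2,interpolation=2); b=cv2.resize(im[190:335,440:560],None,fx=3.1725,fy=3.1725,interpolation=2)[:460]
cv2.imwrite("pics/c1.png",np.hstack([a,b]))
E
python3 m.py
```

```text
case [ 0.6141  0.1936 -2.7956] -0.9839879640635136
case [ 0.6141  0.1939 -2.7952] -0.978436872619472
(np.float64(-66.75464110482704), np.float64(-0.011999999999999993), np.float64(0.0))
```

View pics/c1.png

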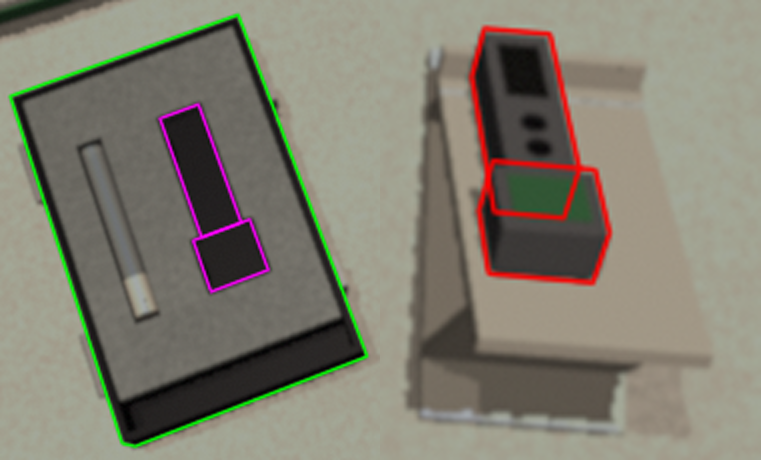

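The crop shows the fits hugging the middle-sized meter on the rest (red) and the case (green). The T cutout (magenta) sits 12 mm towards case -x. Next I plan the approach.

```bash
cat >> h.py <<'E'
from scipy.linalg import logm,expm
XM=np.array([.6296,-.2209,.0804,3.0273]); XC=np.array([.6141,.1936,-2.7956])
RM=yz(XM[3])@Ro.from_euler('y',-np.radians(35)).as_matrix()
FL=np.diag([-1.,1,-1])   # tool x=-meter x, y=meter y, z=-meter z
def T(R,p): M=np.eye(4); M[:3,:3]=R; M[:3,3]=p; return M
def now():
    s=ctrl.read_state(); return T(np.array(s["ee_rot"]),s["tool_pos"])
def plan(G,n,A=None):
    A=now() if A is None else A
    X=logm(np.linalg.inv(A)@G).real; B=expm(X/n)
    w=Ro.from_matrix(B[:3,:3]).as_rotvec()
    print("n",n,"row mm",np.round(B[:3,3]*1e3,1),"rot",np.round(w,4),"deg",np.round(np.degrees(np.linalg.norm(w)),1))
def grasp(back,gx=.010,h=.174): return T(RM@FL,XM[:3]+RM@[gx,0,h+back])
E
python3 - <<'E'
from h import *
G=grasp(.1); print(np.round(G,3)); print(np.round(grasp(0)[:3,3],4))
plan(G,10); plan(G,14)
E
```

```text
[[ 0.814 -0.114 -0.57   0.778]
 [-0.093 -0.993  0.065 -0.238]
 [-0.574  0.    -0.819  0.311]
 [ 0.     0.     0.     1.   ]]
[ 0.7206 -0.2313  0.2287]
n 10 row mm [ 63.4 -27.3  -7.3] rot [ 0.0136 -0.0601  0.0431] deg 4.3
n 14 row mm [ 45.1 -19.8  -5.6] rot [ 0.0097 -0.0429  0.0308] deg 3.1
```

```bash
python3 -m crank '45 -20 -5.6 0.010 -0.043 0.031 100;45 -20 -5.6 0.010 -0.043 0.031 100;45 -20 -5.6 0.010 -0.043 0.031 100;45 -20 -5.6 0.010 -0.043 0.031 100;45 -20 -5.6 0.010 -0.043 0.031 100;45 -20 -5.6 0.010 -0.043 0.031 100;45 -20 -5.6 0.010 -0.043 0.031 100;45 -20 -5.6 0.010 -0.043 0.031 100;45 -20 -5.6 0.010 -0.043 0.031 100;45 -20 -5.6 0.010 -0.043 0.031 100' 60
python3 - <<'E'
from h import *
print(np.round(ctrl.read_state()["joint_positions"],2)); plan(grasp(.1),6); plan(grasp(.1),1)
E
```

```text
clock: 2.35
tool_pos: [0.6061, -0.3098, 0.3771]
ee_rot: [[0.905, 0.008, -0.426], [0.02, -1.0, 0.023], [-0.425, -0.029, -0.905]]
wrist_force: [0.2, -1.1, 0.2]
gripper_width: 0.0852
grasp_force: 0.0
[ 0.5   0.64 -0.21  1.12  0.24  1.82 -1.25]
n 6 row mm [ 30.1 -13.   -3.9] rot [ 0.006  -0.0282  0.0201] deg 2.0
n 1 row mm [184.9 -68.6 -11.2] rot [ 0.0359 -0.1694  0.1206] deg 12.1
```

```bash
python3 -m crank '30 -13 -3.9 0.006 -0.028 0.020 100;30 -13 -3.9 0.006 -0.028 0.020 100;30 -13 -3.9 0.006 -0.028 0.020 100;30 -13 -3.9 0.006 -0.028 0.020 100;30 -13 -3.9 0.006 -0.028 0.020 100;30 -13 -3.9 0.006 -0.028 0.020 100;0 0 0 0 0 0 100'
python3 - <<'E'
from h import *
print(np.round(ctrl.read_state()["joint_positions"],2)); plan(grasp(.1),1);plan(grasp(.05),1)
c=cam("wrist"); cv2.imwrite("pics/w1.png",c["frame"])
for b in METER: print(np.round(proj(c,b[b[:,2]>0]@RM.T+XM[:3])).tolist())
E
```

```text
clock: 3.22
tool_pos: [0.7432, -0.2432, 0.3026]
ee_rot: [[0.825, -0.106, -0.555], [-0.085, -0.994, 0.063], [-0.559, -0.005, -0.829]]
wrist_force: [-0.3, 0.6, -0.5]
gripper_width: 0.0852
grasp_force: 0.0
[ 0.13  1.05  0.33  0.64 -0.15  2.06 -1.32]
n 1 row mm [ 23.5  -9.  -25.4] rot [ 0.0008 -0.0181  0.0095] deg 1.2
n 1 row mm [22.6 -9.  24.6] rot [ 0.0008 -0.0181  0.0095] deg 1.2
[[282.0, 86.0], [340.0, 87.0], [286.0, 262.0], [336.0, 263.0]]
[[274.0, 262.0], [347.0, 263.0], [276.0, 322.0], [345.0, 323.0]]
```

View pics/w1.png

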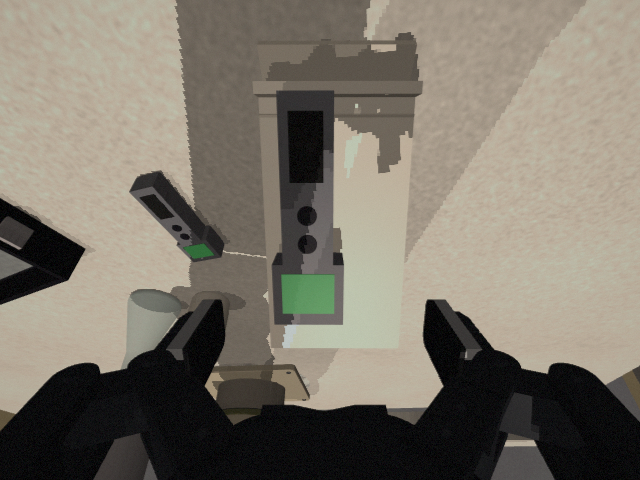

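The wrist view shows the meter's handle at columns 277–333, tail at row 91 and head down to row 324. That is within about 2–3 px of the prediction, so I shift 1.5 mm to world +y. The fingers straddle it.

```bash
sed -i 's/^XM=.*;/XM=np.array([.6294,-.2195,.0804,3.0273]);/' h.py; python3 -m crank '12 -5 12 0 -0.009 0.005 100;12 -5 13 0 -0.009 0.005 100;0 0 0 0 0 0 100'
python3 - <<'E'
from h import *
print(np.round(ctrl.read_state()["joint_positions"],2)); plan(grasp(.05),1);plan(grasp(.02),1);plan(grasp(.0),1)
E
```

```text
clock: 3.65
tool_pos: [0.7492, -0.2346, 0.2679]
ee_rot: [[0.814, -0.115, -0.569], [-0.091, -0.993, 0.071], [-0.574, -0.006, -0.819]]
wrist_force: [-0.5, 0.1, -0.1]
gripper_width: 0.0855
grasp_force: 0.0
[ 0.13  1.09  0.32  0.65 -0.16  2.03 -1.34]
n 1 row mm [-1.4 -1.3 -1.1] rot [-0.0056  0.0002  0.0022] deg 0.3
n 1 row mm [-1.4 -1.2 28.9] rot [-0.0056  0.0002  0.0022] deg 0.3
n 1 row mm [-1.4 -1.  48.9] rot [-0.0056  0.0002  0.0022] deg 0.3
```

Reachable. Now descend to grasp depth and close.

```bash
python3 -m crank '-0.5 -0.3 16 -0.005 0 0.002 100;-0.5 -0.3 16 0 0 0 100;-0.4 -0.4 12 0 0 0 100;0 0 5 0 0 0 100;0 0 0 0 0 0 100' 60
python3 - <<'E'
from h import *
plan(grasp(.0),1)
E
python3 -m crank '0 0 0 0 0 0 30;0 0 0 0 0 0 0;0 0 0 0 0 0 0;0 0 0 0 0 0 0;0 0 0 0 0 0 0;0 0 0 0 0 0 0' 60
```

```text
clock: 4.28
tool_pos: [0.7206, -0.2308, 0.2316]
ee_rot: [[0.816, -0.114, -0.567], [-0.095, -0.993, 0.064], [-0.571, 0.002, -0.821]]
wrist_force: [0.2, 0.6, -0.1]
gripper_width: 0.0857
grasp_force: 0.0
n 1 row mm [ 1.4 -0.8  2.6] rot [ 0.0013 -0.0035 -0.0012] deg 0.2
clock: 5.03
tool_pos: [0.7208, -0.2307, 0.2318]
ee_rot: [[0.816, -0.114, -0.566], [-0.095, -0.993, 0.063], [-0.57, 0.002, -0.822]]
wrist_force: [3.6, -1.2, 4.2]
gripper_width: 0.0298
grasp_force: 60.2
```

```bash
python3 -m crank '0 0 -10 0 0 0 0;0 0 -15 0 0 0 0;0 0 -20 0 0 0 0;0 0 -20 0 0 0 0;0 0 0 0 0 0 0' 80
python3 - <<'E'
from h import *
A=now(); c=cam("wrist"); s=cam("side"); 
print(ctrl.read_state()["wrist_force"])
w=c["frame"]; im=np.hstack([cv2.resize(w[140:440,180:460],None,fx=1.5,fy=1.5),cv2.resize(s["frame"][70:220,300:475],None,fx=2,fy=2)[:450] if 0 else cv2.resize(s["frame"][70:220,310:426],(348,450))])
cv2.imwrite("pics/w2.png",im)
E
```

```text
clock: 5.65
tool_pos: [0.7537, -0.2337, 0.2835]
ee_rot: [[0.819, -0.113, -0.562], [-0.095, -0.994, 0.061], [-0.566, 0.003, -0.825]]
wrist_force: [-0.2, -0.1, -2.6]
gripper_width: 0.0299
grasp_force: 80.1
[-0.15668614 -0.28481976 -2.17091474]
```

View pics/w2.png

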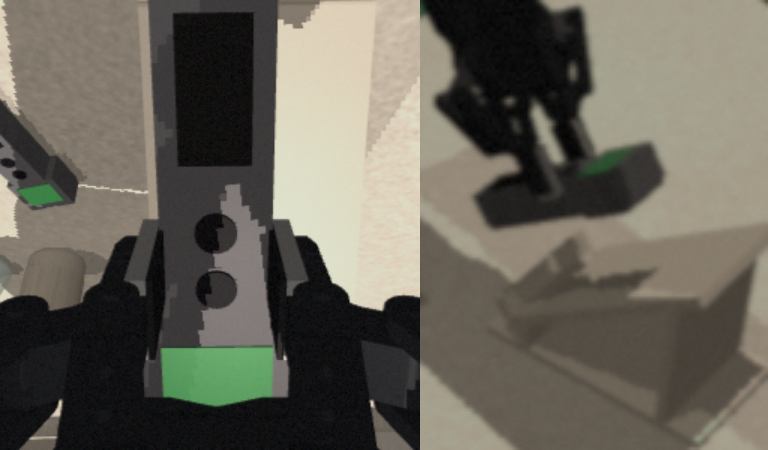

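```bash
cat >> h.py <<'E'
Rg=np.array([[.816,-.114,-.566],[-.095,-.993,.063],[-.570,.002,-.822]]); Rg=Ro.from_matrix(Rg).as_matrix()
TM=np.linalg.inv(T(Rg,[.7208,-.2307,.2318]))@T(RM,XM[:3])   # meter in tool at closing
SH=-.012
def place(up,sh=None,lat=0): 
    Rc=yz(XC[2]); return T(Rc,np.array([XC[0],XC[1],0])+Rc@[SH if sh is None else sh,.025+lat,.041+up])@np.linalg.inv(TM)
E
python3 - <<'E'
from h import *
print(np.round(TM,4)); G=place(.08); print(np.round(G,3)); plan(G,10); plan(G,12)
E
```

```text
[[-1.      0.0012  0.0046  0.0106]
 [ 0.0012  1.      0.0018 -0.001 ]
 [-0.0046  0.0018 -1.      0.1769]
 [ 0.      0.      0.      1.    ]]
[[ 0.941  0.338  0.005  0.623]
 [ 0.338 -0.941 -0.     0.17 ]
 [ 0.005  0.002 -1.     0.298]
 [ 0.     0.     0.     1.   ]]
n 10 row mm [ -9.1 -41.8   2.4] rot [-0.0137  0.06   -0.0445] deg 4.4
n 12 row mm [ -7.5 -34.8   1.9] rot [-0.0114  0.05   -0.0371] deg 3.6
```

```bash
python3 -m crank '0 0 -30 0 0 0 0;-9 -42 2.4 -0.014 0.06 -0.0445 0;-9 -42 2.4 -0.014 0.06 -0.0445 0;-9 -42 2.4 -0.014 0.06 -0.0445 0;-9 -42 2.4 -0.014 0.06 -0.0445 0;-9 -42 2.4 -0.014 0.06 -0.0445 0;-9 -42 2.4 -0.014 0.06 -0.0445 0'
python3 - <<'E'
from h import *
print(np.round((now()@TM)[:3,3],3)); plan(place(.08),4); plan(place(.08),5)
E
```

```text
clock: 6.62
tool_pos: [0.6961, 0.0215, 0.3147]
ee_rot: [[0.963, 0.167, -0.213], [0.168, -0.986, -0.017], [-0.213, -0.02, -0.977]]
wrist_force: [-0.3, 0.1, -2.4]
gripper_width: 0.0298
grasp_force: 79.9
[0.668 0.021 0.14 ]
n 4 row mm [ -8.4 -40.2   6. ] rot [-0.01    0.0543 -0.0434] deg 4.0
n 5 row mm [ -6.6 -32.2   4.7] rot [-0.008   0.0435 -0.0347] deg 3.2
```

```bash
python3 -m crank '-6.6 -32 4.7 -0.008 0.0435 -0.0347 0;-6.6 -32 4.7 -0.008 0.0435 -0.0347 0;-6.6 -32 4.7 -0.008 0.0435 -0.0347 0;-6.6 -32 4.7 -0.008 0.0435 -0.0347 0;-6.6 -32 4.7 -0.008 0.0435 -0.0347 0;0 0 0 0 0 0 0'
python3 - <<'E'
from h import *
plan(place(.08),1)
w=cam("wrist"); s=cam("side"); t=cam("top"); M=now()@TM
def ov(c,sh):
    im=c["frame"].copy()
    for b in METER: cv2.polylines(im,[cv2.convexHull(np.round(proj(c,b@M[:3,:3].T+M[:3,3])*8).astype(np.int32))],True,(0,0,255),1,16,3)
    Rc=yz(XC[2])
    for b in METER: cv2.polylines(im,[cv2.convexHull(np.round(proj(c,(b*[1,1,0]+[SH,.025,.04])@Rc.T+[XC[0],XC[1],0])*8).astype(np.int32))],True,(255,0,255),1,16,3)
    return im
a=cv2.resize(ov(w,0)[90:440,180:480],(386,450)); b=cv2.resize(ov(s,0)[200:400,150:334],(414,450))
cv2.imwrite("pics/w3.png",np.hstack([a,b]))
E
```

```text
clock: 7.38
tool_pos: [0.6228, 0.1705, 0.2974]
ee_rot: [[0.94, 0.341, 0.002], [0.341, -0.94, 0.001], [0.002, -0.001, -1.0]]
wrist_force: [0.1, 0.0, -1.2]
gripper_width: 0.0301
grasp_force: 79.9
n 1 row mm [ 0.3  1.  -0.4] rot [-0.0023  0.0025  0.0033] deg 0.3
```

View pics/w3.png

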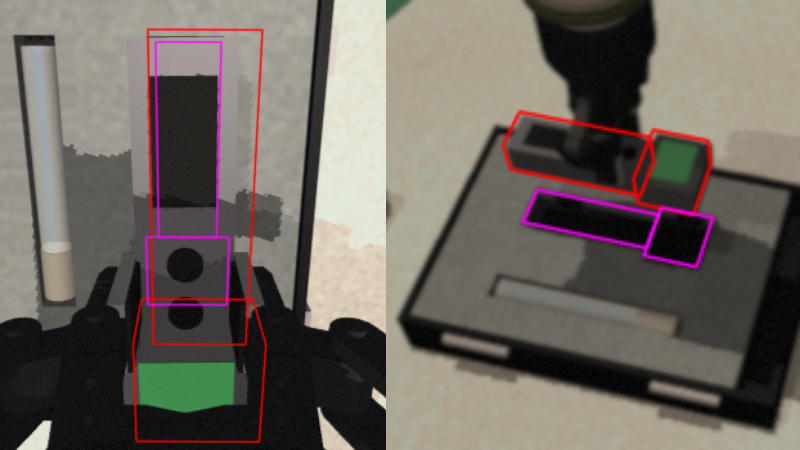

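The side view shows the meter and cutout overlays matching to about 1 px. In the wrist view the meter sits centred between the pads at crop column 183, but the overlay sits at 205. I'll check which calibration is off.

Run:
```python
from h import *
w=cam("wrist"); A=now(); K,R,t=P(w); C=-R.T@t
print("cam in tool",np.round(A[:3,:3].T@(C-A[:3,3]),4),"R",np.round(A[:3,:3].T@R.T,3).tolist())
print("grasp pt",proj(w,(A@[0,0,.155,1])[:3]),"K",K[0])
Rc=yz(XC[2]); f=lambda p:proj(w,Rc@p+[XC[0],XC[1],0])[0].round(1)
print("edge y=.095 z=.042:",f([-.05,.095,.042]),f([-.02,.095,.042]),"now in crop",(f([-.02,.095,.042])-[180,90])*1.287)
t=cam("top"); s=cam("side"); print(np.round(A[:3,3],4))
for n,c in(("top",t),("side",s)):
    for r in ctrl.trace(c,"meter_center"):
        m=r["pixels"]; print(n,r["uv"],m.sum(),r["conf"])
    M=A@TM
    print("pred",proj(c,M[:3,3]))
    a=c["frame"]; u,v=proj(c,M[:3,3])[0].astype(int)
    cv2.imwrite(f"pics/x_{n}.png",a)
```

```text
cam in tool [ 0.0761 -0.0013  0.0314] R [[0.001, -0.956, -0.293], [1.0, 0.001, 0.0], [-0.0, -0.293, 0.956]]
grasp pt [[326.64426603 328.20847339]] K [341.56440214   0.         323.63849778]
edge y=.095 z=.042: [424.6 178.7] [420.9 223.4] now in crop [310.0383 171.6858]
[0.6252 0.1659 0.2972]
top [394.1, 139.7] 4403 0.97
top [391.1, 295.7] 1229 0.69
top [240.7, 261.8] 387 0.57
pred [[217.22696671 231.63884881]]
side [363.4, 237.5] 900 0.92
side [286.5, 165.5] 1023 0.64
side [265.3, 272.8] 1617 0.59
pred [[247.64488389 269.97437548]]
```

```bash
python3 -m crank '0 0 0 0 0 0 0;0 0 0 0 0 0 0;0 0 0 0 0 0 0;0 0 0 0 0 0 0' | sed -n 2,3p
python3 - <<'E'
from h import *
for i in range(4):
    A=now(); w=cam("wrist"); print(np.round(A[:3,3],4), np.round(proj(w,(A@[0,0,.155,1])[:3]),1))
A=now(); w=cam("wrist"); M=A@TM
plan(place(.08),1)
im=w["frame"].copy(); Rc=yz(XC[2])
L=lambda b,R,p,col: cv2.polylines(im,[cv2.convexHull(np.round(proj(w,b@R.T+p)*8).astype(np.int32))],True,col,1,16,3)
for b in METER: L(b[b[:,2]>0],M[:3,:3],M[:3,3],(0,0,255)); L(b*[1,1,0]+[SH,.025,.04],Rc,np.array([XC[0],XC[1],0]),(255,0,255))
L(box(-.144,.144,-.095,.095,.042,.042),Rc,np.array([XC[0],XC[1],0]),(0,255,0))
cv2.imwrite("pics/w4.png",im)
E
```

```text
tool_pos: [0.6249, 0.1671, 0.2966]
ee_rot: [[0.942, 0.336, 0.002], [0.336, -0.942, -0.001], [0.002, 0.001, -1.0]]
[0.6249 0.1671 0.2966] [[325.7 328.6]]
[0.6249 0.1671 0.2966] [[325.8 328.7]]
[0.6249 0.1671 0.2966] [[325.7 328.6]]
[0.6249 0.1671 0.2966] [[325.7 328.7]]
n 1 row mm [-0.6 -2.9 -1.3] rot [-0.0003  0.0029 -0.0023] deg 0.2
```

View pics/w4.png

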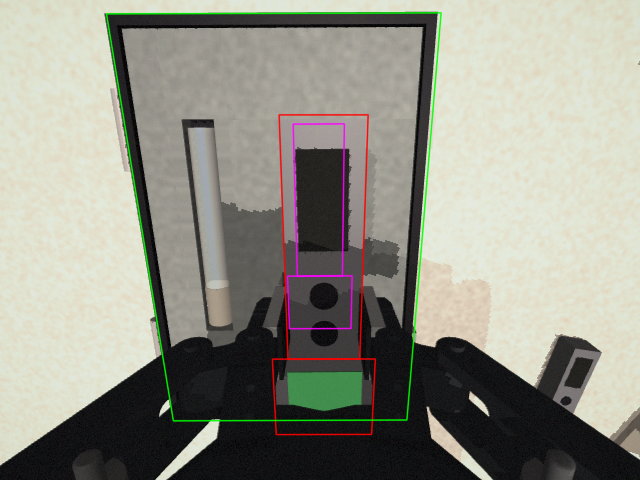

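Settled, the overlays agree: meter handle at columns 279–367, grasp point at 326, case rim on the green lines. I'll descend to just above the mouth.

```bash
cat >> h.py <<'E'
TM=T(FL,[.0106,0,.1769])
E
python3 - <<'E'
from h import *
plan(place(.08),1); plan(place(.022),4)
E
```

```text
n 1 row mm [ 0.2 -3.6 -1.4] rot [ 0.0015 -0.0017 -0.0036] deg 0.2
n 4 row mm [ 0.  -0.9 14.2] rot [ 0.0004 -0.0004 -0.0009] deg 0.1
```

```bash
python3 -m crank '0 -0.9 14.2 0 0 -0.001 0;0 -0.9 14.2 0 0 -0.001 0;0 -0.9 14.2 0 0 -0.001 0;0 -0.9 14.2 0 0 -0.001 0;0 0 0 0 0 0 0;0 0 0 0 0 0 0;0 0 0 0 0 0 0;0 0 0 0 0 0 0'
python3 - <<'E'
from h import *
plan(place(.022),1); A=now(); s=cam("side"); w=cam("wrist"); M=A@TM; Rc=yz(XC[2])
# dark cutout edges around meter
def ov(c):
    im=c["frame"].copy()
    L=lambda b,R,p,col: cv2.polylines(im,[cv2.convexHull(np.round(proj(c,b@R.T+p)*8).astype(np.int32))],True,col,1,16,3)
    for b in METER: L(b,M[:3,:3],M[:3,3],(0,0,255)); L(b*[1+.004/.145,1+.005/.04,0]+[SH,.025,.04],Rc,np.array([XC[0],XC[1],0]),(255,0,255))
    return im
b=cv2.resize(s["frame"][200:400,150:334],(400,434)); a=cv2.resize(ov(w)[60:380,180:475],(400,434))
cv2.imwrite("pics/w5.png",np.hstack([a,b]))
E
```

```text
clock: 9.52
tool_pos: [0.624, 0.1705, 0.2403]
ee_rot: [[0.941, 0.339, 0.003], [0.339, -0.941, -0.001], [0.003, 0.001, -1.0]]
wrist_force: [0.3, 0.1, -2.1]
gripper_width: 0.0301
grasp_force: 79.9
n 1 row mm [-0.  -0.1  0.4] rot [ 0.0015 -0.0026  0.0003] deg 0.2
```

View pics/w5.png

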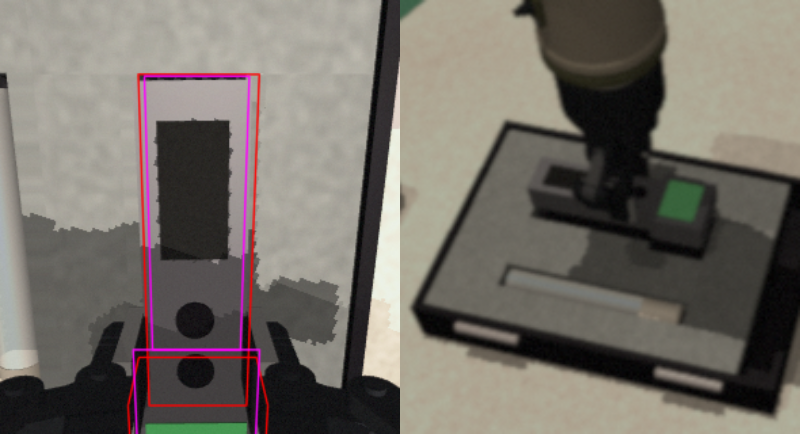

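The meter sits right over the cutout: a dark sliver of the cutout's tail end shows at crop row 78, columns 145–250, around the handle at 138–255. Going in.

```bash
python3 -m crank '0 0 4 0 -0.002 0 0;0 0 4 0 0 0 0;0 0 3 0 0 0 0;0 0 2 0 0 0 0;0 0 0 0 0 0 0;0 0 0 0 0 0 0'
python3 - <<'E'
from h import *
plan(place(.0),1)
E
```

```text
clock: 10.38
tool_pos: [0.6239, 0.1705, 0.2268]
ee_rot: [[0.941, 0.339, 0.001], [0.339, -0.941, -0.001], [0.0, 0.001, -1.0]]
wrist_force: [0.9, 0.3, -2.7]
gripper_width: 0.0294
grasp_force: 80.0
n 1 row mm [ 0.  -0.1  8.9] rot [ 0.0015 -0.0001  0.0004] deg 0.1
```

Entered freely, with no contact force. Now I push.

```bash
python3 -m crank '0 0 2 0 0 0 0;0 0 2 0 0 0 0;0 0 2 0 0 0 0;0 0 1.5 0 0 0 0;0 0 0 0 0 0 0;0 0 0 0 0 0 0' 110
python3 - <<'E'
from h import *
plan(place(.0),1)
E
```

```text
clock: 11.12
tool_pos: [0.6239, 0.1706, 0.2192]
ee_rot: [[0.941, 0.34, 0.001], [0.34, -0.941, -0.001], [0.0, 0.001, -1.0]]
wrist_force: [2.6, 3.0, -0.7]
gripper_width: 0.0289
grasp_force: 113.1
n 1 row mm [-0.   0.   1.3] rot [ 0.0013 -0.0002  0.0005] deg 0.1
```

```bash
python3 -m crank '0 0 1.5 0 0 0 0;0 0 1 0 0 0 0;0 0 0 0 0 0 0' 110; python3 -m crank '0 0 1 0 0 0 0;0 0 1 0 0 0 0;0 0 0 0 0 0 0' 110
```

```text
clock: 11.5
tool_pos: [0.624, 0.1705, 0.2181]
ee_rot: [[0.941, 0.34, 0.001], [0.34, -0.941, -0.001], [0.001, 0.001, -1.0]]
wrist_force: [-2.5, 1.3, 12.2]
gripper_width: 0.029
grasp_force: 114.7
clock: 11.88
tool_pos: [0.624, 0.1705, 0.218]
ee_rot: [[0.941, 0.339, 0.001], [0.339, -0.941, -0.001], [0.001, 0.001, -1.0]]
wrist_force: [-11.9, -0.7, 29.2]
gripper_width: 0.0283
grasp_force: 116.8
```

Stopped at TCP z 0.218, which is the predicted home height. I'll relax the push, open, back off and check.

```bash
python3 -m crank '0 0 -2 0 0 0 0;0 0 0 0 0 0 40;0 0 0 0 0 0 55;0 0 0 0 0 0 60;0 0 -15 0 0 0 60;0 0 -30 0 0 0 60;0 0 -40 0 0 0 60;0 0 0 0 0 0 60;0 0 0 0 0 0 60' 60
python3 - <<'E'
from h import *
A=now(); w=cam("wrist"); s=cam("side"); Rc=yz(XC[2]); o=np.array([XC[0],XC[1],0])
def ov(c):
    im=c["frame"].copy()
    for b in METER:
        q=(b+[SH,.025,.041])@Rc.T+o
        cv2.polylines(im,[cv2.convexHull(np.round(proj(c,q[b[:,2]>0])*8).astype(np.int32))],True,(0,0,255),1,16,3)
    return im
b=cv2.resize(s["frame"][200:400,150:334],(400,434)); a=cv2.resize(ov(w)[60:380,180:475],(400,434))
cv2.imwrite("pics/w6.png",np.hstack([a,b]))
E
```

```text
clock: 13.0
tool_pos: [0.6237, 0.1705, 0.3021]
ee_rot: [[0.941, 0.34, 0.001], [0.34, -0.941, -0.001], [0.0, 0.001, -1.0]]
wrist_force: [-0.8, -0.7, -0.0]
gripper_width: 0.0514
grasp_force: 0.0
```

View pics/w6.png

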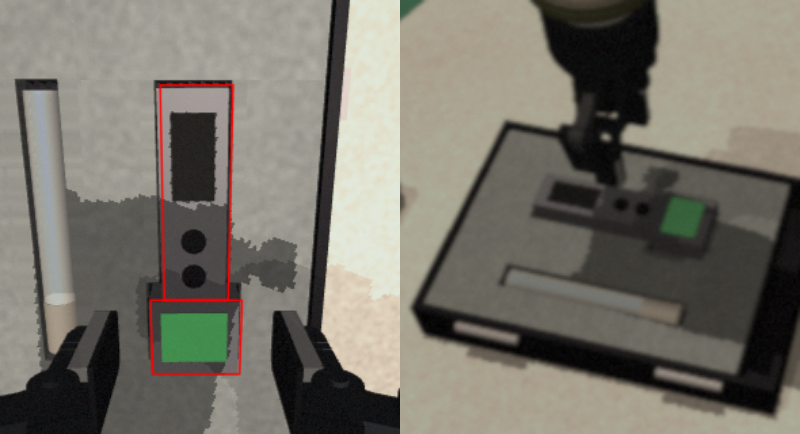

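The meter sits in its cutout, outline on the prediction, head at crop rows 300–374. I'll verify the depth and level by pressing with shut fingertips on the head and then the tail. Contact at home should come at TCP z of about 0.229.

```bash
python3 -m crank '-20 0 0 0 0 0 0;-15 0 0 0 0 0 0;0 0 25 0 0 0 0;0 0 25 0 0 0 0;0 0 12 0 0 0 0;0 0 4 0 0 0 0;0 0 3 0 0 0 0;0 0 0 0 0 0 0;0 0 0 0 0 0 0' 60; python3 -m crank '0 0 1.5 0 0 0 0;0 0 0 0 0 0 0'
```

```text
clock: 14.22
tool_pos: [0.5911, 0.1586, 0.2334]
ee_rot: [[0.941, 0.339, 0.001], [0.339, -0.941, -0.001], [0.001, 0.001, -1.0]]
wrist_force: [0.3, 0.6, -1.0]
gripper_width: -0.0001
grasp_force: 0.0
clock: 14.48
tool_pos: [0.5909, 0.1586, 0.2313]
ee_rot: [[0.941, 0.339, 0.0], [0.339, -0.941, -0.001], [-0.0, 0.001, -1.0]]
wrist_force: [0.2, 0.0, -0.5]
gripper_width: -0.0001
grasp_force: 0.0
```

```bash
python3 -m crank '0 0 1.5 0 0 0 0;0 0 0 0 0 0 0'|sed -n '1,2p;4p'; python3 -m crank '0 0 1.5 0 0 0 0;0 0 0 0 0 0 0'|sed -n '2p;4p'; python3 -m crank '0 0 1 0 0 0 0;0 0 0 0 0 0 0'|sed -n '2p;4p'
```

```text
clock: 14.72
tool_pos: [0.5909, 0.1586, 0.2298]
wrist_force: [0.3, 0.8, 0.3]
tool_pos: [0.591, 0.1585, 0.2295]
wrist_force: [-4.8, -1.2, 12.7]
tool_pos: [0.591, 0.1585, 0.2295]
wrist_force: [-9.9, -2.8, 22.2]
```

Head is home: rigid contact at 0.2295. Now the tail.

```bash
python3 -m crank '0 0 -14 0 0 0 0;35 0 0 0 0 0 0;35 0 0 0 0 0 0;18 0 0 0 0 0 0;0 0 8 0 0 0 0;0 0 0 0 0 0 0;0 0 3 0 0 0 0;0 0 0 0 0 0 0'|sed -n '2p;4p'; python3 -m crank '0 0 1.5 0 0 0 0;0 0 0 0 0 0 0'|sed -n '2p;4p'; python3 -m crank '0 0 1.5 0 0 0 0;0 0 0 0 0 0 0'|sed -n '2p;4p'
```

```text
tool_pos: [0.6733, 0.1883, 0.2303]
wrist_force: [0.5, 0.0, 0.2]
tool_pos: [0.6736, 0.1884, 0.2296]
wrist_force: [-3.0, -0.3, 5.4]
tool_pos: [0.6737, 0.1883, 0.2295]
wrist_force: [-7.8, -2.0, 15.1]
```

```bash
python3 -m crank '0 0 1 0 0 0 0;0 0 0 0 0 0 0'|sed -n '2p;4p'; python3 -m crank '0 0 -10 0 0 0 0;0 0 -40 0 0 0 0;0 0 -50 0 0 0 0;0 0 -50 0 0 0 0;0 0 0 0 0 0 0;0 0 0 0 0 0 0;0 0 0 0 0 0 0;0 0 0 0 0 0 0'
python3 - <<'E'
from h import *
w=cam("wrist"); Rc=yz(XC[2]); o=np.array([XC[0],XC[1],0])
L=[r for r in ctrl.trace(w,"meter_center")]
f=lambda x:(Rc@yz(x[2]),o+Rc@[x[0],x[1],.041])
for r in L:
    p=Rc.T@(onz(w,r["uv"],.056)-o); print(r["conf"],p.round(4),r["pixels"].sum())
    if abs(p[0])<.04 and abs(p[1]-.025)<.02:
        parts=[b*[1,1,.53]+[0,0,.007] for b in METER]
        print(fit([(w,r["pixels"])],parts,f,[SH,.025,0],[.005,.004,.05]))
E
```

```text
tool_pos: [0.6737, 0.1883, 0.2295]
wrist_force: [-11.8, -3.2, 22.6]
clock: 17.98
tool_pos: [0.6735, 0.1887, 0.375]
ee_rot: [[0.941, 0.34, -0.002], [0.34, -0.941, -0.002], [-0.002, 0.001, -1.0]]
wrist_force: [0.4, 0.0, -1.3]
gripper_width: 0.0001
grasp_force: 0.0
0.97 [0.0843 0.2138 0.056 ] 1539
0.96 [-0.1301  0.2607  0.056 ] 5280
0.67 [-0.0443  0.0258  0.056 ] 3726
```

Run:
```python
from h import *
s=cam("side"); t=cam("top"); Rc=yz(XC[2]); o=np.array([XC[0],XC[1],0])
def ov(c,a,b,sz):
    im=cv2.resize(c["frame"][a,b],None,fx=3,fy=3,interpolation=2)
    for p in METER:
        q=(p+[SH,.025,.041])@Rc.T+o; uv=(proj(c,q[p[:,2]>0])-[b.start,a.start]+.5)*3-.5
        cv2.polylines(im,[cv2.convexHull(np.round(uv*8).astype(np.int32))],True,(0,0,255),1,16,3)
    return im
cv2.imwrite("pics/z.png",np.hstack([ov(s,slice(250,350),slice(190,320),3),ov(t,slice(195,295),slice(180,310),3)]))
```

```text
(no output)
```

View pics/z.png

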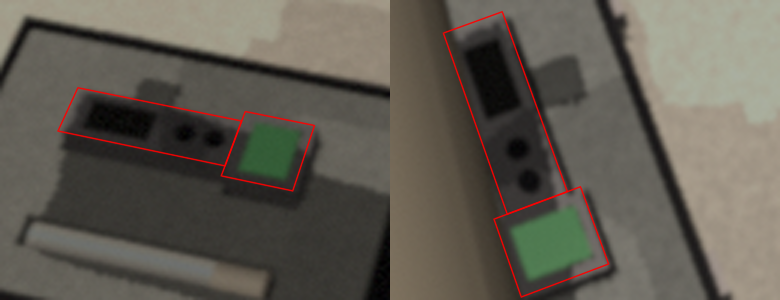

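The final views show the meter seated, level, and within about 2 mm of the outline, well inside the limits. The robot is clear.

```bash
python3 -c "
from plant import ctrl
print(ctrl.finish_job())"
```

```text
the job is handed in; nothing more can be done
None
```

The meter is pressed home and level in its cutout and released, the flask and bottle were never approached, and the job is handed in; no verdict came back.

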